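# Match a flange to the tilted stud hub

### The job

Of the three flanges, take the one whose bolt holes match the three studs of the tilted hub, turn it until the studs find its holes, seat it fully home so that it lies flush on the hub face with its boss outward, and let go. How far the hub has been turned on its spindle is not known beforehand and must be seen or felt for. Leave the other two flanges, the wrench case, the lock pin and the puck where they lie.

Things in the scene. Friction and masses are not known exactly. Their poses are not given: they have to be found in the camera images.
- seat (a point): Centre of the hub's flat face (dark steel disc, 72 mm across), 100 mm above the table. z: outward normal of the face, tilted 30 degrees from vertical towards the stand's front, roughly towards the robot; x points up the slope, y is level. The hub can have been turned about z, which this frame does NOT show: one stud is at an unknown angle within 14 degrees of x, either way. Find it by sight or touch.
- hub_studs (a point): Same point and axes as seat. Three steel studs, 8 mm thick, 13 mm tall along z (the last 4 mm taper to 4 mm), 120 degrees apart on a 56 mm circle about this point. A flange at a wrong angle rests on the stud tips, 13 mm off the face; within about 3 degrees of the right angle it goes over them. The spindle is too stiff to turn by hand.
- stand: Grey fixed stand under the hub, base plate 140 x 120 mm; origin at the middle of its underside, x points from its low front to its high back.
- flange_a_mid (a point): 80 mm square, 12 mm thick dark anodised aluminium flange lying flat, with a 24 mm square, 36 mm tall boss on its middle, sides parallel to the plate's. Three through holes of 11 mm, evenly spaced at 120 degrees on a circle of 56 mm diameter, one on the +x axis. Point: on the centre line, 24 mm above the underside; x, y parallel to the sides, z up. Seated, this point is 24 mm out from the hub face. About 250 g.
- flange_b_mid (a point): 80 mm square, 12 mm thick dark anodised aluminium flange lying flat, with a 24 mm square, 36 mm tall boss on its middle, sides parallel to the plate's. Four through holes of 11 mm on a circle of 56 mm diameter, on the plate's diagonals. Point: on the centre line, 24 mm above the underside; x, y parallel to the sides, z up. 
- flange_c_mid (a point): 80 mm square, 12 mm thick dark anodised aluminium flange lying flat, with a 24 mm square, 36 mm tall boss on its middle, sides parallel to the plate's. Three through holes of 11 mm, evenly spaced at 120 degrees on a circle of only 42 mm diameter, one on the +y axis. Point: on the centre line, 24 mm above the underside; x, y parallel to the sides, z up. 
- case: Bystander: black plastic torque wrench case, 72 x 262 mm (x, y), 50 mm tall, lying flat; origin at the middle of its underside.
- lock_pin: Bystander: chromed ball lock pin lying on the table along its x axis, 97 mm long, 24 mm across; origin on the table below its middle.
- puck: Bystander: dented steel locator puck, 48 mm across, 26 mm tall; origin at the middle of its underside.
There are look-alikes about, which are no part of the job. What is shaped like the stand but purple or yellow is not meant.

How it is judged:
On the way:
1. the flange with the matching holes is carried to the hub: held clear of the table, not yet seated (height (world z) of flange_a_mid above 0.06 m and contact force between the fingers and flange_a above 1 N and distance between flange_a_mid and seat above 0.05 m), for 0.2 s.
At the end, for the whole second after the job is handed in: The flange with three holes on the 56 mm circle lies on the hub face over its studs, boss outward: its underside within about 2 mm of the face, parallel to it within 0.06 rad, centred within 4 mm each way, at rest and released (z of flange_a_mid in the frame of seat between 0.0215 and 0.0262 m and x of flange_a_mid in the frame of seat between -0.004 and 0.004 m and y of flange_a_mid in the frame of seat between -0.004 and 0.004 m and angle between the z axis of flange_a_mid and the z axis of seat, either way round below 0.06 rad and angle between flange_a_mid's own z axis and vertical below 0.8 rad and linear speed of flange_a below 0.01 m/s and angular speed of flange_a below 0.1 rad/s); the robot touches nothing.
It fails at once if one of the other two flanges or a bystander has been moved by more than 25 mm (distance of any of flange_b_mid, flange_c_mid, case, lock_pin, puck from where it was at the start of the episode above 0.025 m).
It also fails if it takes over 45 s, if anything falls off the work surface, if the arm or the gripper's body presses on something with over 40 N, if the wrist force passes 120 N, or if a joint passes its speed limit or range.

### The arm

A 6-joint arm with a two-finger parallel gripper is mounted at the origin on the work surface. World frame = base frame: x ahead of the robot, y to its left, z up, the work surface at z = 0. Lengths are in m, angles in rad, forces in N, time in s.
With the tool pointing down it reaches from about 0.3 to 0.875 m from the base axis. Payload 4.2 kg.
Tool frame: the origin (TCP) lies at the very end of the fingers, on their centre line; the grasp point (between the pads) lies 19 mm behind it; z points along the fingers, y is the line along which they close (so a half turn about z gives the same grasp; the last joint's range is limited). The gripper opens to 85 mm and grips with 20 to 120 N. Pads are 22 mm wide; open, the fingers measure 114 mm over their backs; the gripper's body (76 mm by 85 mm) begins 54 mm behind the grasp point. The pads swing forward as they close: fully open they stand 13 mm farther back than shut.
Start: joints at [-0.02, 0.32, 1.565, -0, 1.257, -0.02], TCP at [0.575, 0, 0.231] pointing down, gripper open.
Joint ranges: [-3.11, 3.11], [-0.84, 2.01], [0.21, 2.61], [-1.34, 4.49], [0.05, 2.63], [-2.56, 2.56]. Speed limits (rad/s): [2.57, 2.57, 3.14, 3.14, 3.14, 3.14].

### API

Orientations are given as a unit quaternion [x, y, z, w].
In Python, from bench import arm, grab_frame, masks_of, pinpoint gives the robot as it stands.
- The arm moves only by the tool carry_out, never from a script. Its argument "increments" is a list of rows, each an object with "slide": the shift along the tool's x, y, z in m, a list of three; "rotation": the turn, a rotation vector about the tool's x, y, z in degrees, a list of three; "fingers": the opening, from 0 (shut) to 1 (fully open). A call has exactly 5 rows; each row shifts and turns the commanded pose from where the row before left it, along the tool's axes as they then stand; what a row does not reach is not made up. A row lasts 1/12 s, in which the tool goes at most 41.7 mm and 7.16 degrees, less where a joint would pass 70% of its speed; a pose out of reach is approached as far as the arm can. A call is refused whole if a number of a shift passes 0.0417 or a number of a turn 7.16, either way. A call with a gripper value outside its range is refused whole. The fingers move at their own pace and stop on an object; the grip force is fixed at half the most. Time passes only in rows, so rows that do not move let the fingers close, or fill a call up. It gives the time, the measured TCP pose, the force, the opening and the grip force at its end, in the units of the state.
- arm.state(): the state, without advancing time (a new reading comes with each control period).
- grab_frame(name): name is "scene" or "side" or "wrist"; returns a dict with "pixels" (480x640x3 uint8, red, green, blue), "depth" (480x640 float32, m along the optical axis (not along the pixel's ray), 0 where there is no reading), "camera_matrix" (3x3 intrinsics, pixels), "cam_to_world" (4x4, takes a point from camera to world coordinates). Camera axes: x right, y up, looking along -z (the intrinsics and any distortion apply to the point x, -y, -z); pixel columns grow to the right and rows downward; lengths in m; the calibration is good to about 2 mm. A picture is of the moment at which its call begins.
- arm.close_job(): hands the job in; it is judged then, once.
Trained networks look in the newest picture that a camera, given by its name, has taken for a name from the list of things; names that differ only in an ending like _2 or _b are one class to them, and where a whole thing is asked for, a point or a joint stands for the part that bears it (a point fixed in the world has none). Each returns a list of dicts, best first, with "p" (0 to 1); they miss things now and then, are a little off and sometimes report something else, mostly with a low value. They report only what shows in the picture. A call takes as long as a camera call. They do not tell look-alikes from the thing itself.
- masks_of(camera, name): "pixels" (480x640 bool, what is visible of it).
- pinpoint(camera, name): "xyz" ([x, y, z] in m, in world coordinates, good to about 4 mm: a listed point, or the origin of a listed thing).
The state is a dict: "time_s": time; "q": joint angles; "qvel": joint speeds; "joint_torque": joint torques, N m; "eef_pos": TCP position; "eef_rot": TCP orientation; "contact_force": force on the tool from outside, world axes, zero at the start; "ft_torque": the same for the moment, N m; "grip_width": finger opening in m; "gripper_force": force on a finger pad.
Only numpy, scipy, OpenCV 4.12 (cv2) and the standard library are available. Lean on these libraries where they do the work, as an engineer would, in place of code of your own. Each camera call takes 0.05 s, during which the arm holds its last target. There are 200 camera calls.

## Working session

There is one attempt and no reset: what is moved stays moved. The work goes in short steps, Python scripts to look and compute and a tool call to move; the robot and the scene stay as the last step left them, time stands still between calls to the robot, and variables do not carry over. Pictures are saved under pics/ and viewed, at most 10 in all, crops included, and the job is handed in when it is done.

Besides the shell and the picture viewer there is one more tool, called after "Emit:" as name(argument=value, ...), one argument or row to a line, values as JSON. carry_out: Moves the arm, as the interface text tells. Its arguments: {"type":"object","properties":{"increments":{"type":"array"}},"required":["increments"]}

```bash
ls; mkdir -p pics; cat > h.py <<'E'
import numpy as np, cv2
from bench import arm, grab_frame, masks_of, pinpoint
from scipy.spatial.transform import Rotation as R
def save(f,n,crop=None,s=1):
    im=f['pixels'][...,::-1]
    if crop: im=im[crop[1]:crop[3],crop[0]:crop[2]]
    cv2.imwrite('pics/'+n,cv2.resize(im,None,fx=s,fy=s,interpolation=cv2.INTER_CUBIC))
def w(f,u,v,d=None):
    K=f['camera_matrix'];T=f['cam_to_world'];u=np.asarray(u);v=np.asarray(v)
    d=f['depth'][v.astype(int),u.astype(int)] if d is None else d
    p=np.stack([(u-K[0,2])/K[0,0]*d,-(v-K[1,2])/K[1,1]*d,-d],-1)
    return p@T[:3,:3].T+T[:3,3]
def px(f,P):
    T=f['cam_to_world'];K=f['camera_matrix'];c=(np.asarray(P)-T[:3,3])@T[:3,:3]
    return np.stack([K[0,0]*c[...,0]/-c[...,2]+K[0,2],-K[1,1]*c[...,1]/-c[...,2]+K[1,2]],-1)
E
python3 - <<'E'
from h import *
np.set_printoptions(precision=4,suppress=True)
for c in ['scene','side']:
    f=grab_frame(c);save(f,c+'1.png')
    print(c,f['cam_to_world'],f['camera_matrix'][0])
    for n in ['seat','stand','flange_a_mid','flange_b_mid','flange_c_mid','case','lock_pin','puck']:
        for d in pinpoint(c,n)[:4]: print(n,round(d['p'],2),np.array(d['xyz']),px(f,d['xyz']).round())
print(arm.state())
E
```

```text
pics
scene [[-0.8774 -0.263   0.4013  0.8864]
 [ 0.4797 -0.4899  0.7279  0.7149]
 [ 0.0052  0.8312  0.556   0.5927]
 [ 0.      0.      0.      1.    ]] [489.1264   0.     319.4101]
seat 0.92 [0.6223 0.163  0.1024] [297. 284.]
seat 0.72 [0.2905 0.2816 0.0979] [504. 267.]
seat 0.7 [0.3761 0.0886 0.1009] [395. 225.]
stand 0.89 [ 0.3826  0.084  -0.0064] [386. 269.]
stand 0.84 [0.6223 0.1658 0.0029] [299. 331.]
stand 0.76 [0.2902 0.2864 0.0019] [494. 311.]
flange_a_mid 0.98 [ 0.5104 -0.0792  0.0209] [294. 236.]
flange_b_mid 0.61 [ 0.4718 -0.2823  0.0242] [272. 191.]
flange_c_mid 0.62 [ 0.6105 -0.1992  0.0241] [230. 220.]
case 0.56 [ 0.7756 -0.1066  0.002 ] [168. 272.]
case 0.45 [0.6202 0.1664 0.0992] [299. 286.]
lock_pin 0.82 [0.4323 0.3964 0.0004] [479. 384.]
lock_pin 0.15 [0.6213 0.1614 0.1022] [297. 283.]
puck 0.63 [0.6446 0.3942 0.002 ] [360. 442.]
side [[ 0.9661  0.1372 -0.2186  0.2307]
 [-0.258   0.4858 -0.8351 -1.0553]
 [-0.0084  0.8632  0.5047  0.755 ]
 [ 0.      0.      0.      1.    ]] [547.6339   0.     317.9482]
seat 0.93 [0.2937 0.2824 0.0986] [214. 204.]
seat 0.92 [0.6186 0.
[... 265 characters left out ...]
9.]
flange_b_mid 0.59 [ 0.473  -0.288   0.0244] [340. 355.]
flange_c_mid 0.61 [ 0.605  -0.1997  0.0306] [387. 313.]
case 0.89 [ 0.771  -0.0988 -0.0034] [437. 288.]
puck 0.71 [0.6422 0.3956 0.0035] [328. 202.]
{'time_s': 0.9, 'q': array([-0.02  ,  0.3196,  1.5645,  0.    ,  1.2574, -0.02  ]), 'qvel': array([-0.0001, -0.0001,  0.0006, -0.0004,  0.0012, -0.0002]), 'joint_torque': array([ -0.001 , -41.5406, -23.4424,  -0.0002,   0.0003,   0.    ]), 'eef_pos': array([0.575 , 0.    , 0.2313]), 'eef_rot': array([0.7071, 0.7071, 0.    , 0.    ]), 'contact_force': array([-0.1552,  0.6956, -0.6881]), 'ft_torque': array([0.0217, 0.0071, 0.0408]), 'gripper_force': 0.0, 'grip_width': 0.08559174913150383}
```

View pics/scene1.png

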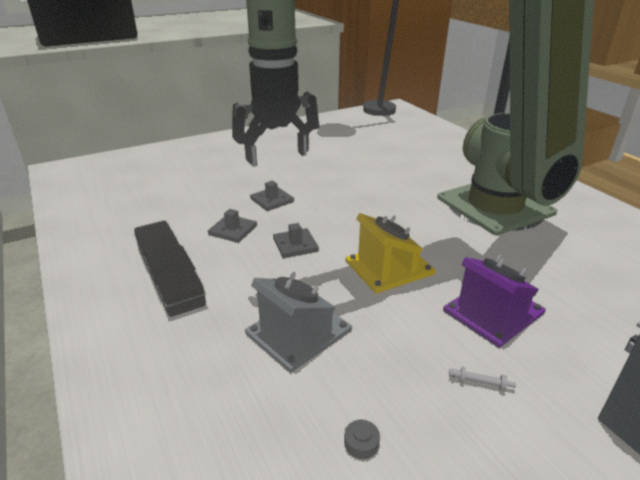

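```bash
python3 - <<'E'
from h import *
f=grab_frame('side');save(f,'crop1.png',(200,150,450,400),2.3)
E
```

```text
(no output)
```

View pics/crop1.png

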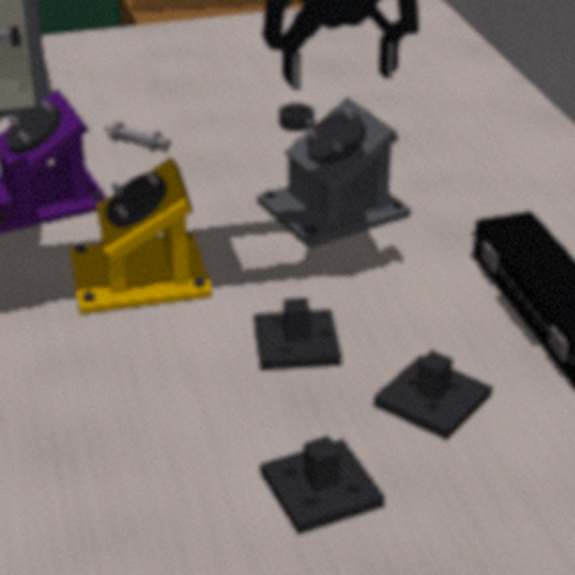

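Scene view: the candidate stands are grey (297,290), which is the one meant, and purple (500,290) and yellow (392,245), which are look-alikes. The candidate flanges are at (294,240), (230,225) and (272,195). The networks call the first one flange_a. I'll check its holes with the wrist camera.

```bash
python3 - <<'E'
from h import *
np.set_printoptions(precision=4,suppress=True)
f=grab_frame('wrist');save(f,'w1.png')
T=f['cam_to_world'];t=arm.state();B=np.eye(4);B[:3,:3]=R.from_quat(t['eef_rot']).as_matrix();B[:3,3]=t['eef_pos']
print(np.linalg.inv(B)@T, f['camera_matrix'])
for P in [[.51,-.076,.012],[.473,-.285,.012],[.608,-.199,.012],[.622,.163,.1]]: print(px(f,P))
E
```

```text
[[ 0.0003  0.9589  0.2838  0.0728]
 [ 1.     -0.0003 -0.0001  0.0011]
 [-0.      0.2838 -0.9589 -0.1421]
 [ 0.      0.      0.      1.    ]] [[396.6526   0.     320.1651]
 [  0.     396.6526 247.0091]
 [  0.       0.       1.    ]]
[252.6592 287.8964]
[228.7826 459.8823]
[349.9285 394.9601]
[397.1417 -28.0809]
```

View pics/w1.png

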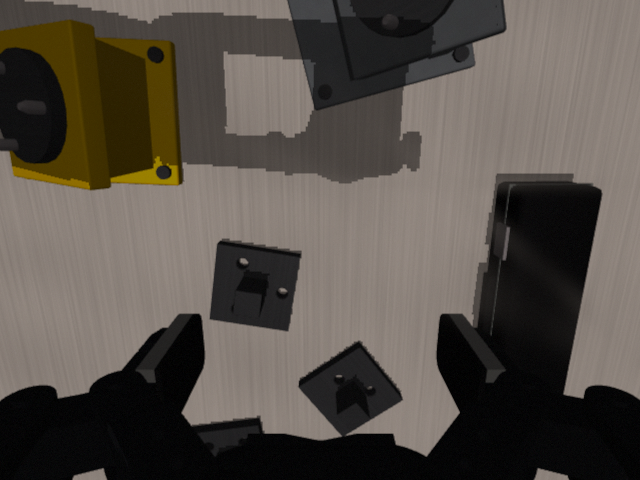

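Wrist view: flange_a is at (255,287). Two of its holes show at (243,263) and (282,292), about 49 px apart on a 79 px plate. That is roughly 49 mm, which fits the 56 mm circle. The flange at (350,390) has the narrow spacing, so it is flange_c. A corner of flange_b shows at (228,435). Next I'll measure flange A and the hub normal.

```bash
python3 - <<'E'
from h import *
np.set_printoptions(precision=4,suppress=True)
f=grab_frame('wrist')
vv,uu=np.mgrid[0:480,0:640]
P=w(f,uu,vv)
near=np.hypot(P[...,0]-.51,P[...,1]+.076)<.065
for lo,hi in [(.007,.017),(.04,.056)]:
    m=near&(P[...,2]>lo)&(P[...,2]<hi)
    q=P[m];r=cv2.minAreaRect((q[:,:2]*1000).astype(np.float32));print(len(q),r,np.median(q[:,2]))
for uv in [(243,263),(282,292)]: print(w(f,*map(np.array,uv),d=None), )
# holes on z=.012 plane
def onz(u,v,z):
    a=w(f,np.float64(u),np.float64(v),1.);c=f['cam_to_world'][:3,3];return c+(a-c)*(z-c[2])/(a-c)[2]
print(onz(243,263,.012),onz(282,292,.012))
C=np.array([.6205,.1625,.101])
for c in ['scene','side']:
    g=grab_frame(c);Q=w(g,uu,vv)
    m=(np.linalg.norm(Q-C,axis=2)<.032)
    q=Q[m]
    for _ in range(6):
        o=q.mean(0);n=np.linalg.svd(q-o)[2][2];n*=np.sign(n[2]);q=Q[m][abs((Q[m]-o)@n)<.0025]
    print(c,len(q),m.sum(),o,n,'tilt',np.degrees(np.arccos(n[2])),'yaw',np.degrees(np.arctan2(-n[1],-n[0])), 'off',(C-o)@n)
E
```

```text
5084 ((510.7823791503906, -77.51838684082031), (81.29833221435547, 80.09379577636719), 80.40567779541016) 0.011633432219653628
754 ((510.83270263671875, -77.27798461914062), (24.831159591674805, 24.22218132019043), 80.45034790039062) 0.04747000438797769
[ 0.4996 -0.0541  0.0005]
[ 0.5375 -0.0852  0.0006]
[ 0.5019 -0.0502  0.012 ] [ 0.5386 -0.0803  0.012 ]
scene 318 393 [0.6212 0.1638 0.0989] [-0.4808 -0.1302  0.8671] tilt 29.873625067416317 yaw 15.1514028573194 off 0.0022827362775445226
side 234 303 [0.621  0.1619 0.1   ] [-0.4935 -0.1176  0.8618] tilt 30.485994435482347 yaw 13.399244107067567 off 0.0010223045860148568
```

Measured: flange A is centred at (0.511, −0.077) with yaw −9.6°, and the sizes match. The hub tilts 30° with yaw about 14°. Moving over the flange now.

Emit:
carry_out(
  increments=[
    {"slide": [-0.0155, -0.0128, 0.03], "rotation": [0, 0, 0], "fingers": 1},
    {"slide": [-0.0155, -0.0128, 0.03], "rotation": [0, 0, 0], "fingers": 1},
    {"slide": [-0.0155, -0.0128, 0.03], "rotation": [0, 0, 0], "fingers": 1},
    {"slide": [-0.0155, -0.0128, 0.02], "rotation": [0, 0, 0], "fingers": 1},
    {"slide": [-0.0154, -0.013, 0.01], "rotation": [0, 0, 5], "fingers": 1},
  ],
)

```text
time_s: 1.57
eef_pos: [0.5084, -0.0777, 0.1086]
eef_rot: [0.738, 0.675, -0.001, -0.002]
contact_force: [0.7, -0.4, 0.5]
grip_width: 0.0854
gripper_force: 0.0
```

Emit:
carry_out(
  increments=[
    {"slide": [0, 0, 0.02], "rotation": [0, 0, 4.6], "fingers": 1},
    {"slide": [0, 0, 0.02], "rotation": [0, 0, 0], "fingers": 1},
    {"slide": [0, 0, 0.01], "rotation": [0, 0, 0], "fingers": 1},
    {"slide": [0, 0, 0], "rotation": [0, 0, 0], "fingers": 1},
    {"slide": [0, 0, 0], "rotation": [0, 0, 0], "fingers": 1},
  ],
)

```text
time_s: 1.98
eef_pos: [0.5111, -0.0773, 0.0613]
eef_rot: [0.764, 0.646, -0.0, -0.0]
contact_force: [0.0, -0.1, 0.3]
grip_width: 0.0855
gripper_force: 0.0
```

```bash
cat > fl.py <<'E'
from h import *
np.set_printoptions(precision=4,suppress=True)
f=grab_frame('wrist')
vv,uu=np.mgrid[0:480,0:640]
P=w(f,uu,vv)
near=np.hypot(P[...,0]-.51,P[...,1]+.076)<.065
for lo,hi in [(.007,.017),(.04,.056)]:
    m=near&(P[...,2]>lo)&(P[...,2]<hi)
    q=P[m];r=cv2.minAreaRect((q[:,:2]*1000).astype(np.float32));print(len(q),r,np.median(q[:,2]))
t=arm.state();print(t['time_s'],t['eef_pos'],R.from_quat(t['eef_rot']).as_matrix())
save(f,'w2.png')
E
python3 fl.py
```

```text
18167 ((510.5692443847656, -77.24333190917969), (80.67523193359375, 80.5140609741211), 80.50628662109375) 0.011582186489502794
3134 ((510.71112060546875, -76.99359130859375), (24.764671325683594, 24.32024383544922), 81.07820129394531) 0.04746059261264218
2.0333 [ 0.5117 -0.0774  0.062 ] [[ 0.1662  0.9861  0.0014]
 [ 0.9861 -0.1662 -0.0003]
 [-0.      0.0014 -1.    ]]
```

Emit:
carry_out(
  increments=[
    {"slide": [0, -0.0005, 0.02], "rotation": [0, 0, 0], "fingers": 1},
    {"slide": [0, 0, 0.015], "rotation": [0, 0, 0], "fingers": 1},
    {"slide": [0, 0, 0.0095], "rotation": [0, 0, 0], "fingers": 1},
    {"slide": [0, 0, 0], "rotation": [0, 0, 0], "fingers": 0.7},
    {"slide": [0, 0, 0], "rotation": [0, 0, 0], "fingers": 0},
  ],
)

```text
time_s: 2.45
eef_pos: [0.5109, -0.0773, 0.0173]
eef_rot: [0.764, 0.646, 0.0, 0.0]
contact_force: [0.4, 0.5, 0.0]
grip_width: 0.064
gripper_force: 0.0
```

Emit:
carry_out(
  increments=[
    {"slide": [0, 0, 0], "rotation": [0, 0, 0], "fingers": 0},
    {"slide": [0, 0, 0], "rotation": [0, 0, 0], "fingers": 0},
    {"slide": [0, 0, 0], "rotation": [0, 0, 0], "fingers": 0},
    {"slide": [0, 0, 0], "rotation": [0, 0, 0], "fingers": 0},
    {"slide": [0, 0, 0], "rotation": [0, 0, 0], "fingers": 0},
  ],
)

```text
time_s: 2.87
eef_pos: [0.5107, -0.0774, 0.0178]
eef_rot: [0.764, 0.645, 0.0, 0.0]
contact_force: [-1.2, -0.2, 4.6]
grip_width: 0.023
gripper_force: 61.3
```

Emit:
carry_out(
  increments=[
    {"slide": [0, 0, -0.03], "rotation": [0, 0, 0], "fingers": 0},
    {"slide": [0, 0, -0.035], "rotation": [0, 0, 0], "fingers": 0},
    {"slide": [0.03, 0.008, -0.025], "rotation": [0, 0, 0], "fingers": 0},
    {"slide": [0.03, 0.008, -0.025], "rotation": [0, 0, 0], "fingers": 0},
    {"slide": [0.03, 0.008, -0.025], "rotation": [0, 0, 0], "fingers": 0},
  ],
)

```text
time_s: 3.28
eef_pos: [0.5488, 0.008, 0.1581]
eef_rot: [0.764, 0.645, -0.0, -0.0]
contact_force: [-0.3, -0.5, -4.1]
grip_width: 0.0231
gripper_force: 60.5
```

Emit:
carry_out(
  increments=[
    {"slide": [0.025, 0.008, -0.012], "rotation": [0, 0, 0], "fingers": 0},
    {"slide": [0.025, 0.008, -0.012], "rotation": [0, 0, 0], "fingers": 0},
    {"slide": [0.025, 0.008, -0.012], "rotation": [0, 0, 0], "fingers": 0},
    {"slide": [0, 0, 0], "rotation": [0, 0, -6], "fingers": 0},
    {"slide": [0, 0, 0], "rotation": [0, 0, -6], "fingers": 0},
  ],
)

```text
time_s: 3.7
eef_pos: [0.5857, 0.0789, 0.1931]
eef_rot: [0.689, 0.724, 0.0, 0.0]
contact_force: [-0.7, -0.9, -3.7]
grip_width: 0.0231
gripper_force: 60.4
```

Emit:
carry_out(
  increments=[
    {"slide": [0, 0, 0], "rotation": [0, 0, -6], "fingers": 0},
    {"slide": [0, 0, 0], "rotation": [0, 0, -6], "fingers": 0},
    {"slide": [0, 0, 0], "rotation": [-6, 0, 0], "fingers": 0},
    {"slide": [0, 0, 0], "rotation": [-6, 0, 0], "fingers": 0},
    {"slide": [0, 0, 0], "rotation": [-6, 0, 0], "fingers": 0},
  ],
)

```text
time_s: 4.12
eef_pos: [0.585, 0.0774, 0.1925]
eef_rot: [0.605, 0.78, 0.125, 0.097]
contact_force: [0.5, 0.3, -3.6]
grip_width: 0.023
gripper_force: 60.7
```

Emit:
carry_out(
  increments=[
    {"slide": [0, 0, 0], "rotation": [-6, 0, 0], "fingers": 0},
    {"slide": [0, 0, 0], "rotation": [-6, 0, 0], "fingers": 0},
    {"slide": [0, 0, 0], "rotation": [0, 0, 0], "fingers": 0},
    {"slide": [0, 0, 0], "rotation": [0, 0, 0], "fingers": 0},
    {"slide": [0, 0, 0], "rotation": [0, 0, 0], "fingers": 0},
  ],
)

```text
time_s: 4.53
eef_pos: [0.5865, 0.0775, 0.1938]
eef_rot: [0.592, 0.763, 0.205, 0.159]
contact_force: [1.5, 0.1, -2.7]
grip_width: 0.0232
gripper_force: 60.7
```

```bash
python3 - <<'E'
from h import *
np.set_printoptions(precision=4,suppress=True)
f=grab_frame('wrist');save(f,'w3.png');np.savez('w3.npz',**f)
t=arm.state();print(t['time_s'],t['eef_pos'],R.from_quat(t['eef_rot']).as_matrix(),t['contact_force'],t['grip_width'])
print(px(f,[.621,.163,.1]))
E
```

```text
4.5833 [0.5872 0.0776 0.1941] [[-0.249   0.838   0.4855]
 [ 0.9685  0.2157  0.1243]
 [-0.0005  0.5012 -0.8654]] [ 0.8834  0.438  -2.9233] 0.023176751391579493
[319.6262 126.6314]
```

View pics/w3.png

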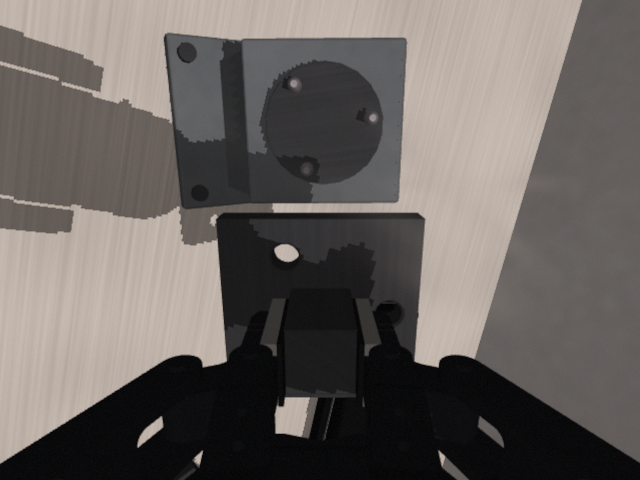

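Wrist view: the hub disc is at (323,122), with stud tips at about (294,85), (374,118) and (306,168). The held flange is below it, with holes at (287,253) and (390,313). I'll measure everything in the tool frame from this one image so that camera bias cancels.

```bash
cat > m.py <<'E'
from h import *
from scipy.optimize import least_squares
np.set_printoptions(precision=4,suppress=True)
f=dict(np.load('w3.npz'))
t=arm.state();Rt=R.from_quat(t['eef_rot']).as_matrix();p=t['eef_pos']
def tool(X): return (X-p)@Rt
vv,uu=np.mgrid[0:480,0:640]
Q=tool(w(f,uu,vv))
def plane(m):
    q=Q[m]
    for _ in range(6):
        o=q.mean(0);n=np.linalg.svd(q-o)[2][2];n*=-np.sign(n[2]);q=Q[m][abs((Q[m]-o)@n)<.002]
    return o,n,len(q)
def hit(u,v,o,n):
    a=tool(w(f,np.float64(u),np.float64(v),1.));c=tool(f['cam_to_world'][:3,3]);return c+(a-c)*((o-c)@n)/((a-c)@n)
mh=np.hypot(uu-323,vv-122)<52
oh,nh,k=plane(mh);print('hub',oh,nh,k)
# stand slope right of disc vs hub
mp=((uu>230)&(uu<270)&(vv>220)&(vv<350))|((uu>370)&(uu<410)&(vv>220)&(vv<290))
of,nf,k=plane(mp);print('plate',of,nf,k)
g=cv2.cvtColor(f['pixels'],cv2.COLOR_RGB2GRAY).astype(float)
tips=[]
for u,v in [(294,85),(374,118),(306,168)]:
    s=g[v-7:v+8,u-7:u+8];b=np.percentile(s,50);wt=np.clip(s-b-.4*(s.max()-b),0,None)
    y,x=np.mgrid[v-7:v+8,u-7:u+8];tips.append(((wt*x).sum()/wt.sum(),(wt*y).sum()/wt.sum()))
print('tips px',np.array(tips))
T=np.array([hit(u,v,oh+.013*nh,nh) for u,v in tips]);print('tips',T)
ex=np.array([0,1,0])-nh*nh[1];ex/=np.linalg.norm(ex);ey=np.cross(nh,ex)
A=np.stack([(T-oh)@ex,(T-oh)@ey],1)
def res(a,Z,k):
    an=a[2]+np.radians(k);return np.r_[Z[:,0]-a[0]-.028*np.cos(an),Z[:,1]-a[1]-.028*np.sin(an)]
# image right=+toolY=+ex ; tool x=ey up in image
r=least_squares(res,[0,0,0],args=(A,np.array([120,0,240])))
c=oh+r.x[0]*ex+r.x[1]*ey
print('stud rot deg',np.degrees(r.x[2]),'centre tool',c,'world',p+Rt@c,'res mm',r.fun*1000)
# disc edge centre check via holes
H=np.array([hit(u,v,of,nf) for u,v in [(287,253),(390,313)]])
ex=np.array([0,1,0])-nf*nf[1];ex/=np.linalg.norm(ex);ey=np.cross(nf,ex)
print('holes tool',H)
B=np.stack([(H-of)@ex,(H-of)@ey],1)
r=least_squares(res,[0,0,0],args=(B,np.array([120,0])));cf=of+r.x[0]*ex+r.x[1]*ey
print('hole rot',np.degrees(r.x[2]),'centre',cf,'res',r.fun*1000)
print('world n',Rt@nh)
E
python3 m.py
```

```text
hub [0.0768 0.0034 0.1092] [-0.9621 -0.0515 -0.2677] 812
plate [ 0.019  -0.0041 -0.0023] [ 0.9664 -0.2162 -0.1389] 1002
tips px [[293.3889  83.187 ]
 [372.52   117.429 ]
 [305.9191 169.8679]]
tips [[ 0.0893 -0.0101  0.0182]
 [ 0.078   0.0242  0.052 ]
 [ 0.0404 -0.0121  0.1942]]
stud rot deg 15.578462028018503 centre tool [0.0817 0.0014 0.0916] world [0.6125 0.1685 0.1155] res mm [  9.2398  -3.3873  -5.8525  53.1218  29.635  -82.7567]
holes tool [[ 0.0206 -0.0146  0.0248]
 [ 0.0201  0.0209 -0.0337]]
hole rot -27.92312263268037 centre [ 0.0168 -0.0084 -0.0115] res [-5.2906  5.2906  8.4421 -8.4421]
world n [ 0.0665 -0.9762  0.2064]
```

The plane fits caught bad depth pixels. I'll refit, starting from the known normal.

```bash
python3 - <<'E'
s=open('m.py').read()
a=s.index("def plane");b=s.index("def hit")
s=s[:a]+'''def plane(m):
    m=m&(f['depth']>.05);q0=Q[m];n=np.array([0,0,-1.]);z=q0[:,2]
    h,e=np.histogram(z,np.arange(-.05,.2,.003));z0=e[h.argmax()]+.0015;print('z mode',z0,h.max(),len(z))
    q=q0[abs(z-z0)<.006]
    for _ in range(6):
        o=q.mean(0);n=np.linalg.svd(q-o,full_matrices=False)[2][2];n*=-np.sign(n[2]);q=q0[abs((q0-o)@n)<.0025]
    return o,n,len(q)
'''+s[b:]
open('m.py','w').write(s)
E
python3 m.py
```

```text
z mode 0.11050000000000014 7786 8453
hub [0.0767 0.0016 0.1104] [-0.003   0.0024 -1.    ] 8077
z mode 0.005500000000000045 4645 7702
plate [ 0.0202 -0.0066  0.0067] [-0.0011  0.002  -1.    ] 6813
tips px [[293.3889  83.187 ]
 [372.52   117.429 ]
 [305.9191 169.8679]]
tips [[ 0.0975 -0.0151  0.0973]
 [ 0.0793  0.0299  0.0974]
 [ 0.0497 -0.0086  0.0974]]
stud rot deg 7.780197807647182 centre tool [0.0755 0.002  0.1104] world [0.6237 0.1649 0.0996] res mm [-0.0189  0.0757 -0.0568 -0.1053  0.017   0.0883]
holes tool [[ 0.0262 -0.013   0.0067]
 [ 0.0004  0.0287  0.0068]]
hole rot -1.7776729713720199 centre [0.0014 0.0005 0.0067] res [-0.2104  0.2104  0.1304 -0.1304]
world n [-0.4827 -0.1268  0.8665]
```

```bash
python3 - <<'E'
from h import *
f=dict(np.load('w3.npz'))
im=f['pixels'][200:350,205:440].astype(float)
im=np.clip(255*(im/255)**.45,0,255).astype(np.uint8);f['pixels']=im
save(f,'c3.png',None,3.4)
E
```

```text
(no output)
```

View pics/c3.png

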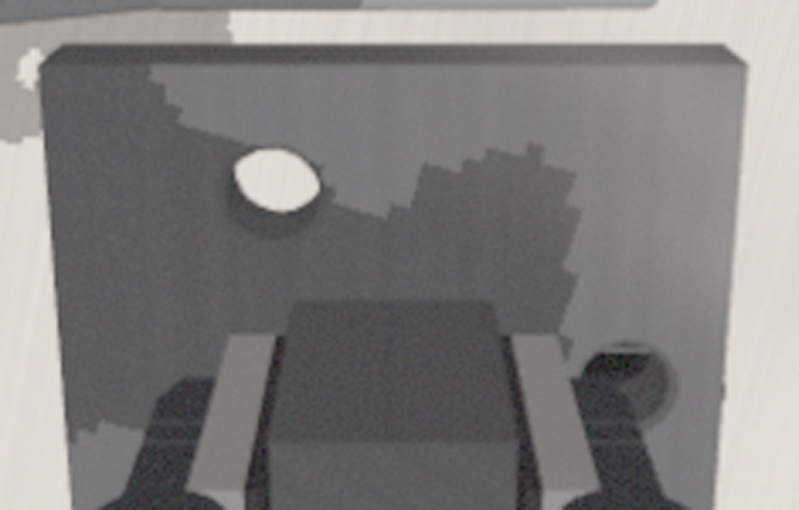

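The enhanced crop shows the plate's front top edge from (217,220.6) to (424.7,219.4), and hole centres at about (286,257) and (390,313).

```bash
sed -i 's/(287,253),(390,313)/(285.9,256.8),(389.7,312.9)/' m.py; cat >> m.py <<'E'
for u,v in [(216.8,220.6),(424.7,219.6)]: print('corner',hit(u,v,of,nf))
E
python3 m.py | tail -6; python3 -c "
from bench import arm;t=arm.state();print(t['eef_pos'],t['eef_rot'],t['time_s'])"
```

```text
holes tool [[ 0.0247 -0.0135  0.0067]
 [ 0.0005  0.0285  0.0068]]
hole rot 0.05369117306851465 centre [0.0004 0.0005 0.0067] res [ 0.0153 -0.0153 -0.0088  0.0088]
world n [-0.4827 -0.1268  0.8665]
corner [ 0.0392 -0.0395  0.0066]
corner [0.0396 0.04   0.0068]
[0.58723826 0.07760734 0.19412095] [0.59174807 0.76322387 0.20489123 0.15919524] 4.5833
```

Flange in hand: centred at (0.0004, 0.0004) with rotation 0°. Hub in the tool frame: (0.0755, 0.002) with studs at +7.8°, and the fit residual is about 0.1 mm. Moving over the hub.

Emit:
carry_out(
  increments=[
    {"slide": [0.0376, 0.0008, 0], "rotation": [0, 0, 0], "fingers": 0},
    {"slide": [0.0376, 0.0008, 0], "rotation": [0, 0, 0], "fingers": 0},
    {"slide": [0, 0, 0.02], "rotation": [0, 0, -4], "fingers": 0},
    {"slide": [0, 0, 0.02], "rotation": [0, 0, -3.8], "fingers": 0},
    {"slide": [0, 0, 0.015], "rotation": [0, 0, 0], "fingers": 0},
  ],
)

```text
time_s: 5.0
eef_pos: [0.5965, 0.1594, 0.1459]
eef_rot: [0.537, 0.803, 0.193, 0.172]
contact_force: [1.1, 0.5, -3.7]
grip_width: 0.0231
gripper_force: 60.8
```

Emit:
carry_out(
  increments=[
    {"slide": [0, 0, 0.005], "rotation": [0, 0, 0], "fingers": 0},
    {"slide": [0, 0, 0], "rotation": [0, 0, 0], "fingers": 0},
    {"slide": [0, 0, 0], "rotation": [0, 0, 0], "fingers": 0},
    {"slide": [0, 0, 0], "rotation": [0, 0, 0], "fingers": 0},
    {"slide": [0, 0, 0], "rotation": [0, 0, 0], "fingers": 0},
  ],
)

```text
time_s: 5.42
eef_pos: [0.5974, 0.1579, 0.143]
eef_rot: [0.539, 0.801, 0.194, 0.173]
contact_force: [-0.6, -1.0, -2.7]
grip_width: 0.0233
gripper_force: 60.7
```

```bash
cat > err.py <<'E'
from h import *
np.set_printoptions(precision=5,suppress=True)
p0=np.array([0.58723826,0.07760734,0.19412095]);R0=R.from_quat([0.59174807,0.76322387,0.20489123,0.15919524])
t=arm.state();Rt=R.from_quat(t['eef_rot'])
seat=p0+R0.apply([.0755,.002,.1104]); 
mid=t['eef_pos']+Rt.apply([.0003,.0004,.0187])
d=Rt.inv().apply(seat-mid);goal=R0*R.from_rotvec([0,0,-7.8],degrees=True)
print(t['time_s'],'to go (tool)',d,'rot to go',(Rt.inv()*goal).as_rotvec(degrees=True),'F tool',Rt.inv().apply(t['contact_force']),'grip',t['grip_width'],t['gripper_force'])
E
python3 err.py
```

```text
5.4167 to go (tool) [-0.00031  0.00139  0.0325 ] rot to go [ 0.03596  0.00284 -0.05148] F tool [-0.54086 -2.21051  1.94106] grip 0.02333370600942739 60.671753883361816
```

Emit:
carry_out(
  increments=[
    {"slide": [-0.0003, 0.0014, 0.005], "rotation": [0, 0, 0], "fingers": 0},
    {"slide": [0, 0, 0.007], "rotation": [0, 0, 0], "fingers": 0},
    {"slide": [0, 0, 0.003], "rotation": [0, 0, 0], "fingers": 0},
    {"slide": [0, 0, 0], "rotation": [0, 0, 0], "fingers": 0},
    {"slide": [0, 0, 0], "rotation": [0, 0, 0], "fingers": 0},
  ],
)

```text
time_s: 5.83
eef_pos: [0.6052, 0.16, 0.1288]
eef_rot: [0.539, 0.802, 0.193, 0.172]
contact_force: [-0.1, 0.7, -2.3]
grip_width: 0.0233
gripper_force: 60.7
```

```bash
python3 err.py
```

```text
5.8333 to go (tool) [-0.00044  0.00157  0.01623] rot to go [-0.12942 -0.03268 -0.03459] F tool [ 0.81911 -0.9945   2.07522] grip 0.023303595100109584 60.72503685951233
```

```bash
cat > avg.py <<'E'
from h import *
np.set_printoptions(precision=5,suppress=True)
p0=np.array([0.58723826,0.07760734,0.19412095]);R0=R.from_quat([0.59174807,0.76322387,0.20489123,0.15919524])
seat=p0+R0.apply([.0755,.002,.1104]);D=[];F=[]
for i in range(8):
    grab_frame('wrist');t=arm.state();Rt=R.from_quat(t['eef_rot'])
    D.append(Rt.inv().apply(seat-t['eef_pos']-Rt.apply([.0003,.0004,.0187])));F.append(Rt.inv().apply(t['contact_force']))
print(t['time_s'],np.mean(D,0),np.std(D,0),'F',np.mean(F,0),t['grip_width'])
E
python3 avg.py
```

```text
6.2333 [-0.0004   0.00106  0.01669] [0.00001 0.00012 0.00012] F [ 0.41077 -1.87888  2.67179] 0.023176739332430515
```

The y offset was mostly pose settling at picture time. I'll apply a small correction and push on gently, watching the force.

Emit:
carry_out(
  increments=[
    {"slide": [-0.0004, 0.0005, 0.002], "rotation": [0, 0, 0], "fingers": 0},
    {"slide": [0, 0, 0.002], "rotation": [0, 0, 0], "fingers": 0},
    {"slide": [0, 0, 0.002], "rotation": [0, 0, 0], "fingers": 0},
    {"slide": [0, 0, 0.002], "rotation": [0, 0, 0], "fingers": 0},
    {"slide": [0, 0, 0], "rotation": [0, 0, 0], "fingers": 0},
  ],
)

```text
time_s: 6.65
eef_pos: [0.6097, 0.1609, 0.1221]
eef_rot: [0.539, 0.802, 0.193, 0.172]
contact_force: [0.2, -0.5, -3.5]
grip_width: 0.0235
gripper_force: 60.7
```

```bash
python3 err.py
```

```text
6.65 to go (tool) [-0.00007  0.00098  0.00812] rot to go [-0.12063 -0.03333 -0.02895] F tool [-0.25705 -1.74164  3.01348] grip 0.02345671041177089 60.725117325782776
```

No contact force, and the flange is already about 5 mm below stud-tip height, so the studs are in the holes. Continuing.

Emit:
carry_out(
  increments=[
    {"slide": [0, 0.0002, 0.002], "rotation": [0, 0, 0], "fingers": 0},
    {"slide": [0, 0, 0.002], "rotation": [0, 0, 0], "fingers": 0},
    {"slide": [0, 0, 0.002], "rotation": [0, 0, 0], "fingers": 0},
    {"slide": [0, 0, 0.001], "rotation": [0, 0, 0], "fingers": 0},
    {"slide": [0, 0, 0], "rotation": [0, 0, 0], "fingers": 0},
  ],
)

```text
time_s: 7.07
eef_pos: [0.6133, 0.1618, 0.1164]
eef_rot: [0.539, 0.802, 0.193, 0.172]
contact_force: [-0.5, 0.4, -2.7]
grip_width: 0.0235
gripper_force: 60.7
```

```bash
python3 err.py
```

```text
7.0667 to go (tool) [-0.00004  0.00066  0.00131] rot to go [-0.10537 -0.03038 -0.02974] F tool [ 0.71083 -1.59268  2.10265] grip 0.02349538648782637 60.72511911392212
```

Emit:
carry_out(
  increments=[
    {"slide": [0, 0, 0.001], "rotation": [0, 0, 0], "fingers": 0},
    {"slide": [0, 0, 0.001], "rotation": [0, 0, 0], "fingers": 0},
    {"slide": [0, 0, 0], "rotation": [0, 0, 0], "fingers": 0},
    {"slide": [0, 0, 0], "rotation": [0, 0, 0], "fingers": 0},
    {"slide": [0, 0, 0], "rotation": [0, 0, 0], "fingers": 0},
  ],
)

```text
time_s: 7.48
eef_pos: [0.6142, 0.162, 0.1155]
eef_rot: [0.539, 0.802, 0.193, 0.172]
contact_force: [-4.1, -2.4, 2.5]
grip_width: 0.0232
gripper_force: 61.6
```

```bash
python3 err.py
```

```text
7.4833 to go (tool) [0.00007 0.0003  0.00007] rot to go [-0.0506  -0.01946 -0.03159] F tool [-0.94055 -2.84651 -4.44646] grip 0.023210401877369658 61.5796172618866
```

Contact with the face at the expected depth. I'll press a touch more, release, and back off along the normal.

Emit:
carry_out(
  increments=[
    {"slide": [0, 0, 0.0008], "rotation": [0, 0, 0], "fingers": 0},
    {"slide": [0, 0, 0], "rotation": [0, 0, 0], "fingers": 0},
    {"slide": [0, 0, 0], "rotation": [0, 0, 0], "fingers": 0.5},
    {"slide": [0, 0, 0], "rotation": [0, 0, 0], "fingers": 0.7},
    {"slide": [0, 0, 0], "rotation": [0, 0, 0], "fingers": 0.7},
  ],
)

```text
time_s: 7.9
eef_pos: [0.6156, 0.1624, 0.1149]
eef_rot: [0.539, 0.801, 0.194, 0.173]
contact_force: [0.3, 0.5, 0.0]
grip_width: 0.0586
gripper_force: 0.0
```

Emit:
carry_out(
  increments=[
    {"slide": [0, 0, 0], "rotation": [0, 0, 0], "fingers": 0.7},
    {"slide": [0, 0, -0.01], "rotation": [0, 0, 0], "fingers": 0.7},
    {"slide": [0, 0, -0.03], "rotation": [0, 0, 0], "fingers": 0.7},
    {"slide": [0, 0, -0.04], "rotation": [0, 0, 0], "fingers": 0.7},
    {"slide": [-0.02, 0, -0.03], "rotation": [0, 0, 0], "fingers": 0.7},
  ],
)

```text
time_s: 8.32
eef_pos: [0.5669, 0.1313, 0.2126]
eef_rot: [0.537, 0.803, 0.194, 0.172]
contact_force: [0.0, -0.6, 0.4]
grip_width: 0.06
gripper_force: 0.0
```

Emit:
carry_out(
  increments=[
    {"slide": [-0.02, 0, -0.02], "rotation": [0, 0, 0], "fingers": 0.7},
    {"slide": [-0.02, 0, -0.02], "rotation": [0, 0, 0], "fingers": 0.7},
    {"slide": [0, 0, 0], "rotation": [0, 0, 0], "fingers": 0.7},
    {"slide": [0, 0, 0], "rotation": [0, 0, 0], "fingers": 0.7},
    {"slide": [0, 0, 0], "rotation": [0, 0, 0], "fingers": 0.7},
  ],
)

```text
time_s: 8.73
eef_pos: [0.563, 0.0878, 0.2477]
eef_rot: [0.539, 0.802, 0.193, 0.172]
contact_force: [0.1, 0.7, -0.7]
grip_width: 0.0597
gripper_force: 0.0
```

```bash
python3 - <<'E'
from h import *
np.set_printoptions(precision=4,suppress=True)
grab_frame('side');f=grab_frame('wrist');save(f,'w5.png')
p0=np.array([0.58723826,0.07760734,0.19412095]);R0=R.from_quat([0.59174807,0.76322387,0.20489123,0.15919524])
seat=p0+R0.apply([.0755,.002,.1104]);G=(R0*R.from_rotvec([180,0,0],degrees=True)) # z out
vv,uu=np.mgrid[0:480,0:640];Q=((w(f,uu,vv)-seat)@G.as_matrix());m=(f['depth']>.05)&(np.hypot(Q[...,0],Q[...,1])<.06)
q=Q[m]
print(np.histogram(q[:,2],np.arange(0,.056,.004)))
for z in (.012,.048):
    s=q[abs(q[:,2]-z)<.003];print(z,len(s),np.median(s[:,2]),cv2.minAreaRect((s[:,:2]*1000).astype(np.float32)))
    A=np.c_[s[:,:2],np.ones(len(s))];print(np.linalg.lstsq(A,s[:,2],rcond=None)[0])
print(pinpoint('side','flange_a_mid')[:2],seat+G.apply([0,0,.024]),arm.state()['time_s'])
E
```

```text
(array([ 122,   45, 5246, 5577,    0,    0,    0,    0,    0,    0,    0,
        788,  672]), array([0.   , 0.004, 0.008, 0.012, 0.016, 0.02 , 0.024, 0.028, 0.032,
       0.036, 0.04 , 0.044, 0.048, 0.052]))
0.012 10794 0.012030383700955959 ((-1.0059814453125, -0.3190155029296875), (80.16844940185547, 80.2495346069336), 7.809972763061523)
[0.0032 0.0011 0.012 ]
0.048 1460 0.047945318302900386 ((-0.9294214248657227, -0.3464183807373047), (23.876041412353516, 23.960094451904297), 7.799737453460693)
[-0.0023  0.0005  0.0479]
[{'xyz': [0.6127, 0.1617, 0.1227], 'p': 0.8}] [0.6121 0.1619 0.1203] 8.8833
```

View pics/w5.png

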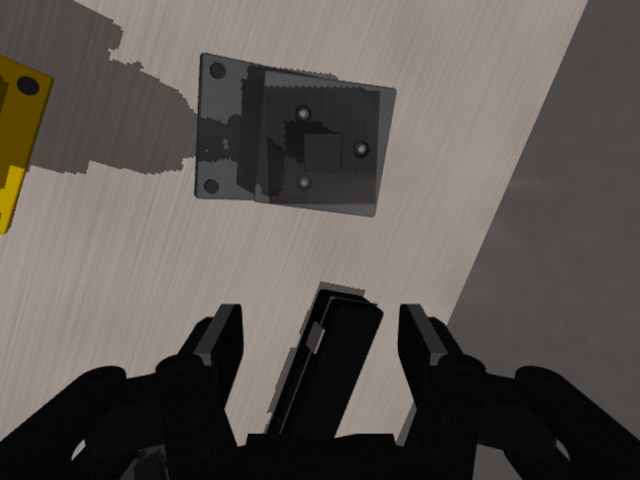

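The flange is seated. The stud tips show in all three holes at (303,113), (362,149) and (304,182). Its top is 12.0 mm off the hub face, parallel to it and within about 1 mm of centre, and the gripper is clear. Handing the job in.

```bash
python3 -c "
from bench import arm;print(arm.close_job())"
```

```text
the job is handed in; nothing more can be done
None
```

Flange A is over the hub's three studs, flush with the face, boss outward and released; my last measurement had it about 1 mm off centre, and I handed the job in at about 9 s without seeing the judge's result.

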